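Trim the classroom radio kit to the green mark

ROBOT

A 6-joint arm with a two-finger parallel gripper is mounted at the origin on the work surface. World frame = base frame: x ahead of the robot, y to its left, z up, the work surface at z = 0. Lengths are in m, angles in degrees, forces in N, time in s.
With the tool pointing down it reaches from about 0.375 to 0.9 m from the base axis. Payload 3.1 kg.
Tool frame: the origin (TCP) lies midway between the tips of the shut fingers; the grasp point (between the pads) lies 19 mm behind it; z points along the fingers, y is the line along which they close (so a half turn about z gives the same grasp; the last joint's range is limited). The gripper opens to 87 mm and grips with 3 to 60 N. Pads are 19 mm wide; open, the fingers measure 117 mm over their backs; the gripper's body (75 mm by 190 mm) begins 51 mm behind the grasp point.
Start: joints at [-78.18, 30.224, 82.088, -0, 67.689, -10.227], TCP at [0.235, -0.579, 0.223] pointing down, gripper open.
Joint ranges: [-176.69, 176.69], [-43.24, 126.21], [12.49, 139.97], [-82, 262], [0, 151.66], [-163.58, 163.58]. Speed limits (degrees/s): [159.86, 159.86, 180, 180, 180, 180].

INTERFACE

Orientations are given as a 3x3 rotation matrix whose columns are the frame's x, y, z axes.
In Python, from rig import read_state, capture, camera_info, hand_in gives the robot as it stands.
- The arm moves only by the tool drive_tool, never from a script. Its argument "motion" is a list of rows, each a list of 2 entries, a list of its own where there are three numbers: the shift along the tool's x, y, z in mm, then the turn, a rotation vector about the tool's x, y, z in rad. A call has 1 to 5 rows; each row shifts and turns the commanded pose from where the row before left it, along the tool's axes as they then stand; what a row does not reach is not made up. A row lasts 1/10 s, in which the tool goes at most 50 mm and 8.59 degrees, less where a joint would pass 70% of its speed; a pose out of reach is approached as far as the arm can. A call is refused whole if a number of a shift passes 50 or a number of a turn 0.15, either way. A call with a gripper value outside its range is refused whole. "gripper" is the opening, from 0 (shut) to 1 (fully open), set as the call begins (left out, the last holds). The fingers move at their own pace and stop on an object; the grip force is fixed at half the most. Time passes only in rows, so rows that do not move let the fingers close. It gives the time, the measured TCP pose, the force, the opening and the grip force at its end, in the units of the state.
- read_state(): the state, without advancing time (a new reading comes with each control period).
- capture(name): name is "side" or "top" or "wrist"; returns the picture (480x640x3 uint8, red, green, blue); there is no depth.
- camera_info(name): a dict with "fovy" (degrees; the focal length in pixels is half the picture's height over the tangent of half this angle, whatever the lens; pixels are square), "cx", "cy" (the principal point, pixels), "xyz" and "orientation" of the camera in the world; the wrist camera has in their place "T_tool_cam" (4x4, takes a point from camera to tool coordinates, whose origin is the TCP and whose axes are the flange's). Camera axes: x right, y down, z forward; pixel columns grow to the right and rows downward; lengths in m; the calibration is good to about 2 mm. A picture is of the moment at which its call begins: read the wrist's pose just before it. camera_info takes no time and is no camera call.
- hand_in(): hands the job in; it is judged then, once.
The state is a dict: "time_s": time; "joint_positions": joint angles; "qvel": joint speeds; "tau": joint torques, N m; "position": TCP position; "tcp_rot": TCP orientation; "force": force on the tool from outside, world axes, zero at the start; "moment": the same for the moment, N m; "opening": opening from 0.0 (shut) to 1.0 (fully open); "grasp_force": force on a finger pad.
Only numpy, scipy, OpenCV 4.12 (cv2) and the standard library are available. Lean on these libraries where they do the work, as an engineer would, in place of code of your own. Each camera call takes 0.05 s, during which the arm holds its last target. There are 200 camera calls.

TASK

Take the yellow plastic tuning tool out of its wooden stand and, with its blade in the slot of the brass trimmer screw on the radio kit, turn the screw until the black pointer points at the green mark. Then put the tool back in its stand, upright with its blue collar resting flat on top, and let go. Turn the trimmer only with the tool, not with the gripper, and leave everything else on the table where it lies.

Things in the scene. Friction and masses are not known exactly. Their poses are not given: they have to be found in the camera images.
- tool: Loose plastic tuning tool, 60 g, upright in the stand at the start. Origin on its axis at the underside of the blue collar (48 mm diameter, 6 mm thick); z up. Above the collar a yellow flat-sided handle, 32 mm wide (x), 18 mm thick (y), its top at 71 mm: grip it across the 18 mm. Below, a white 14 mm shaft to -40 mm, then the blade. Both ways round are alike.
- tool_tip (a point): Centre of the lower end of the tool's white blade, 52 mm below the collar's underside, on the axis. The blade is 12 mm long, 22 mm wide along the tool's x (parallel to the handle's broad faces), 4 mm thick along y; its last 3 mm thinned to 20 by 2.4 mm.
- stand: Wooden block, 110 (x) by 90 (y) by 65 mm high, fixed to the table. Origin at the centre of its underside, z up. An upright 30 by 30 mm square hole goes through its centre; the tool's shaft hangs in it, the collar on the block's top face at 65 mm. The tool may stand at any yaw.
- radio: Pupils' radio kit, fixed to the table: wooden case 180 (x) by 150 (y) mm with a grey panel on top, 60 mm high. Origin at the centre of its underside, z up. A copper coil (up to 90 mm above the table) lies along its -x edge; two brass terminals, 14 mm tall, stand at its +x corners.
- trimmer: Trimmer on the radio's panel, turning about its upright z axis, 20 mm from the panel's centre towards the coil. Origin on the axis at the panel's surface (60 mm above the table). White base 54 mm diameter; brass screw head 44 mm diameter, top 16 mm above the origin. It turns both ways with about 0.06 N m of friction and stays put; stops 1.6 rad either side of pointing straight away from the coil.
- trimmer_slot (a point): Centre of the floor of the slot in the brass head, 6 mm above the trimmer's origin; turns with it. The slot is dark-floored, 7.5 mm wide, 10 mm deep and runs right across the head along the trimmer's x. The blade has about 0.15 rad of free play each way in it.
- pointer_tip (a point): Outer end of the flat black pointer, 5 mm wide, that lies along the trimmer's +x; 46 mm from the axis.
- green_mark: Flat green disc, 14 mm diameter, 3 mm thick, on the radio's panel, 45 to 75 mm from the trimmer's axis: the mark to point at. Origin at the centre of its underside.
- red_mark: The same disc in red, on the other side of the pointer; not the one wanted.
- sanding_block: Loose cork sanding block 70 x 40 x 28 mm, lying between radio and stand. Leave alone.
- boards: Two loose thin brown boards 150 x 110 mm, 10 mm together. Leave alone.
- frame_box: Loose open wooden box 140 x 110 x 45 mm. Leave alone.
- clamp: Loose bar clamp with blue jaws, 250 mm long, lying flat. Leave alone.
- screwdriver: Loose orange-handled screwdriver 190 mm long, lying. Not the tool for this. Leave alone.
- glue: Loose white glue bottle with orange cap, 140 mm tall. Leave alone.
- pencil_pot: Loose cardboard pot 72 mm diameter, 90 mm tall, with pencils up to about 180 mm. Leave alone.
- screw_tray: Loose green tray 120 x 80 x 30 mm. Leave alone.

How it is judged:
By the outcome, as a careful person would: the job done as asked, in the order asked, and still so for the second after the job is handed in, with the robot touching nothing.
It also fails if it takes over 54 s, if anything falls off the work surface, if the arm or the gripper's body presses on something with over 40 N, if the wrist force passes 120 N, or if a joint passes its speed limit or range.

## Working session

There is one attempt and no reset: what is moved stays moved. The work goes in short steps, Python scripts to look and compute and a tool call to move; the robot and the scene stay as the last step left them, time stands still between calls to the robot, and variables do not carry over. Pictures are saved under pics/ and viewed, at most 10 in all, crops included, and the job is handed in when it is done.

Besides the shell and the picture viewer there is one more tool, called after "Request:" in YAML: its name, and indented under it one key for each argument. drive_tool: Moves the arm, as the interface text tells. Its arguments: {"type":"object","properties":{"motion":{"type":"array","items":{"type":"array"}},"gripper":{"type":"number"}},"required":["motion"]}

```bash
mkdir -p pics; cat > h.py <<'E'
import numpy as np, cv2
from rig import read_state, capture, camera_info
def cam(n, st=None):
    i=camera_info(n); f=240/np.tan(np.radians(i['fovy'])/2)
    if n=='wrist':
        st=st or read_state(); T=np.array(i['T_tool_cam']); R=np.array(st['tcp_rot']).reshape(3,3); p=np.array(st['position'])
        return f,i['cx'],i['cy'],p+R@T[:3,3],R@T[:3,:3]
    return f,i['cx'],i['cy'],np.array(i['xyz']),np.array(i['orientation']).reshape(3,3)
def ray(c,u,v):
    f,cx,cy,o,R=c; d=R@np.array([(u-cx)/f,(v-cy)/f,1.]); return o,d/np.linalg.norm(d)
def onz(c,u,v,z):
    o,d=ray(c,u,v); return o+d*(z-o[2])/d[2]
def proj(c,P):
    f,cx,cy,o,R=c; q=R.T@(np.array(P)-o); return f*q[0]/q[2]+cx,f*q[1]/q[2]+cy
def tri(*rs):
    A=0;b=0
    for o,d in rs:
        M=np.eye(3)-np.outer(d,d); A=A+M; b=b+M@o
    return np.linalg.solve(A,b)
E
python3 - <<'E'
from h import *
for n in('side','top'):
    cv2.imwrite(f'pics/{n}0.png',capture(n)[:,:,::-1]); print(camera_info(n))
print(camera_info('wrist')); s=read_state(); print(s)
E
```

```text
{'fovy': 56.35122749396583, 'cx': 317.9771424582718, 'cy': 241.90738057756028, 'xyz': array([0.41525802, 0.90606254, 0.76309735]), 'orientation': array([[-0.99675201, -0.06067559,  0.05295185],
       [-0.07897045,  0.60756154, -0.79033704],
       [ 0.01578266, -0.79195167, -0.61037977]])}
{'fovy': 42.431147395744446, 'cx': 324.48466622759946, 'cy': 235.65194482756237, 'xyz': array([ 0.27371639, -0.02198842,  1.38002638]), 'orientation': array([[-0.01034029, -0.98753036,  0.15708874],
       [-0.99992745,  0.00924108, -0.00772616],
       [ 0.00617815, -0.15715723, -0.98755427]])}
{'fovy': 66.18835645398367, 'cx': 320.2759741626382, 'cy': 241.40121032975674, 'T_tool_cam': array([[ 5.07947367e-04, -9.52840717e-01, -3.03470442e-01,
         8.45502165e-02],
       [ 9.99999870e-01,  4.99794399e-04,  1.04533565e-04,
        -1.73631419e-03],
       [ 5.20689899e-05, -3.03470456e-01,  9.52840847e-01,
        -1.62595256e-01],
       [ 0.00000000e+00,  0.00000000e+00,  0.00000000e+00,
         1.00000000e+00]])}
{'time_s': 0.1, 'joint_positions': array([-7.81786622e+01,  3.02750224e+01,  8.21487859e+01, -3.02963863e-03,
        6.76914089e+01, -1.02260495e+01]), 'qvel': array([ 8.77879377e-03, -1.28716096e-01, -1.49770840e-01, -5.38786311e-02,
        1.47497227e-04,  8.47114592e-03]), 'tau': array([-3.13159717e-04, -4.40984416e+01, -1.77151269e+01,  6.33742078e-02,
        5.34102169e-02, -4.53108680e-05]), 'position': array([ 0.23449452, -0.57861844,  0.22165612]), 'tcp_rot': array([[ 9.26866231e-01,  3.75391500e-01, -4.59839732e-04],
       [ 3.75391654e-01, -9.26864214e-01,  1.95824691e-03],
       [ 3.08900253e-04, -1.98765293e-03, -9.99997977e-01]]), 'force': array([-0.28299293,  0.28375065,  0.33174737]), 'moment': array([-0.01528881, -0.00495449, -0.01988637]), 'grasp_force': 0.0, 'opening': 0.9961822924980315}
```

View pics/top0.png

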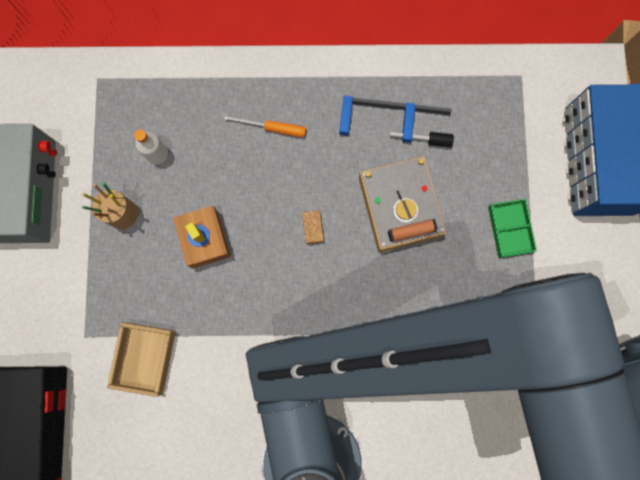

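View pics/side0.png

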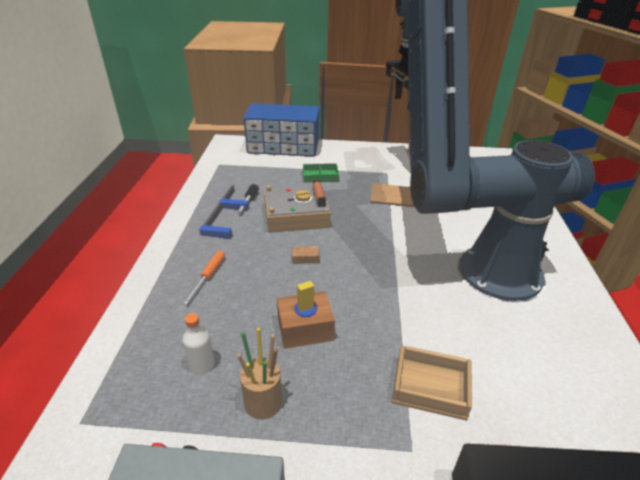

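The top view shows the stand and yellow handle near (196,235), the trimmer at (405,210), the green mark at (378,200) and the red mark at (424,188). In the side view the handle is at (305,295) and the collar at (305,309). Next I'll measure from both views by colour.

```bash
cat >> h.py <<'E'
def blobs(im,lo,hi,box=None,n=1):
    h=cv2.cvtColor(im,cv2.COLOR_RGB2HSV); m=cv2.inRange(h,np.array(lo),np.array(hi))
    if box: k=np.zeros_like(m); x0,y0,x1,y1=box; k[y0:y1,x0:x1]=255; m&=k
    N,l,s,c=cv2.connectedComponentsWithStats(m)
    o=sorted(range(1,N),key=lambda i:-s[i,4])[:n]
    return [(c[i],s[i],l==i) for i in o]
E
python3 - <<'E'
from h import *
t=cv2.imread('pics/top0.png')[:,:,::-1].copy(); s=cv2.imread('pics/side0.png')[:,:,::-1].copy()
ct,cs=cam('top'),cam('side')
Y=((20,130,100),(34,255,255)); B=((105,120,60),(125,255,255)); G=((45,110,60),(85,255,255)); Rd=((0,170,120),(4,255,255))
def f(im,c,box,nm):
    r=blobs(im,*c,box); 
    print(nm, r and (r[0][0].round(1),r[0][1])); return r and r[0][0]
yt=f(t,Y,(170,205,230,270),'yt'); bt=f(t,B,(170,205,230,270),'bt')
ys=f(s,Y,(280,270,330,330),'ys'); bs=f(s,B,(280,290,330,330),'bs')
gt=f(t,G,(365,185,395,215),'gt'); gs=f(s,G,(270,195,315,225),'gs')
rt=f(t,Rd,(415,175,435,200),'rt')
print('handle',tri(ray(ct,*yt),ray(cs,*ys)))
if gs is not None: print('green',tri(ray(ct,*gt),ray(cs,*gs)))
print('green z.063',onz(ct,*gt,.063)); print('red',onz(ct,*rt,.063)); print('trim',onz(ct,405,210,.07),'ptr',onz(ct,398,192,.065))
print('collar t',onz(ct,*bt,.071))
big=lambda im,b:cv2.resize(im[b[1]:b[3],b[0]:b[2]],None,fx=5,fy=5,interpolation=cv2.INTER_CUBIC)
cv2.imwrite('pics/c1.png',np.hstack([big(t,(160,200,240,275)),big(t,(380-30,150,350+80,225))])[:,:,::-1])
E
```

```text
yt (array([193.8, 231.5]), array([185, 222,  19,  20, 193], dtype=int32))
bt (array([201. , 236.4]), array([188, 226,  21,  20, 136], dtype=int32))
ys (array([305.2, 294.9]), array([298, 281,  16,  29, 358], dtype=int32))
bs (array([306.1, 311.7]), array([296, 306,  20,  10,  93], dtype=int32))
gt (array([377.4, 199.8]), array([375, 198,   5,   5,  19], dtype=int32))
gs (array([292.5, 209. ]), array([292, 209,   2,   1,   2], dtype=int32))
rt (array([424., 188.]), array([422, 186,   5,   5,  21], dtype=int32))
handle [0.48575437 0.2400791  0.10823896]
green [ 0.56088905 -0.14848344  0.06091601]
green z.063 [ 0.5612352  -0.14830618  0.063     ]
red [ 0.58665419 -0.25092623  0.063     ]
trim [ 0.53661652 -0.2068586   0.07      ] ptr [ 0.57774534 -0.19352549  0.065     ]
collar t [0.48281636 0.23220947 0.071     ]
```

View pics/c1.png

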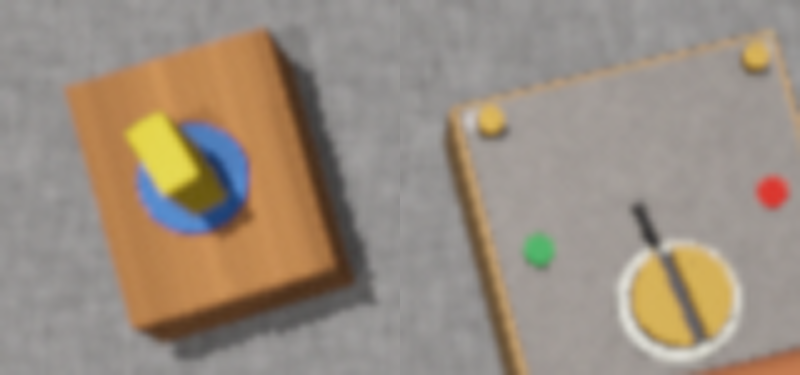

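The crop shows the handle top face running from about (141,121) to (182,185), which puts the tool yaw near 33°. The pointer yaw is about 25° and the green mark bears about 67° from the trimmer. On the way to the stand I'll fly over the trimmer for a close look.

Request:
drive_tool:
  motion:
    - [[42,-23,0],[0,0,0]]
    - [[42,-23,0],[0,0,0]]
    - [[42,-23,0],[0,0,0]]
    - [[42,-23,0],[0,0,0]]
    - [[42,-23,0],[0,0,0]]
  gripper: 1

```text
time_s: 0.6
position: [0.3868, -0.3921, 0.2222]
tcp_rot: [[0.927, 0.375, -0.0], [0.375, -0.927, 0.001], [-0.0, -0.001, -1.0]]
force: [0.6, -0.9, -0.2]
opening: 1.001
grasp_force: 0.0
```

Request:
drive_tool:
  motion:
    - [[42,-23,0],[0,0,0]]
    - [[42,-23,0],[0,0,0]]
    - [[42,-23,0],[0,0,0]]
    - [[42,-23,0],[0,0,0]]
    - [[42,-23,0],[0,0,0]]

```text
time_s: 1.1
position: [0.5383, -0.2066, 0.2222]
tcp_rot: [[0.927, 0.375, -0.001], [0.375, -0.927, 0.0], [-0.0, -0.001, -1.0]]
force: [-0.1, -0.2, -0.1]
opening: 1.003
grasp_force: 0.0
```

Request:
drive_tool:
  motion:
    - [[0,0,0],[0,0,0]]
    - [[0,0,0],[0,0,0]]
    - [[0,0,0],[0,0,0]]

```text
time_s: 1.4
position: [0.5368, -0.209, 0.2222]
tcp_rot: [[0.927, 0.375, -0.001], [0.375, -0.927, 0.0], [-0.001, -0.0, -1.0]]
force: [0.7, -0.7, 0.8]
opening: 1.0
grasp_force: 0.0
```

```bash
python3 - <<'E'
from h import *
st=read_state(); im=capture('wrist'); cv2.imwrite('pics/w1.png',im[:,:,::-1])
np.savez('pics/w1.npz',p=st['position'],R=st['tcp_rot']); print(st['time_s'],st['position'],np.abs(st['qvel']).max())
E
```

```text
1.4 [ 0.53681747 -0.20899811  0.22218674] 1.214397987132048
```

View pics/w1.png

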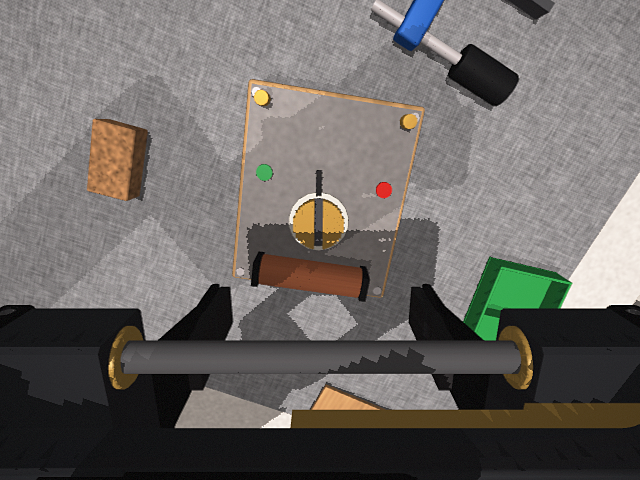

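The wrist view shows the trimmer at about (319,222), the pointer tip at (319,170), the green mark at (264,172) and the red mark at (384,190). Now I'll get accurate values.

```bash
python3 - <<'E'
from h import *
z=np.load('pics/w1.npz'); c=cam('wrist',dict(position=z['p'],tcp_rot=z['R']))
im=cv2.imread('pics/w1.png')[:,:,::-1].copy()
g=blobs(im,(45,110,60),(85,255,255),(240,150,290,195))[0]; r=blobs(im,(0,170,100),(6,255,255),(360,170,410,210))[0]
hsv=cv2.cvtColor(im,cv2.COLOR_RGB2HSV)
# screw head: yellow/brass or dark slot: convex hull of brass
m=cv2.inRange(hsv,(14,90,60),(30,255,255)); m[:190]=0;m[255:]=0;m[:,:285]=0;m[:,353:]=0
e=cv2.fitEllipse(cv2.convexHull(cv2.findNonZero(m)))
# white base ellipse
dark=(cv2.cvtColor(im,cv2.COLOR_RGB2GRAY)<60).astype(np.uint8); dark[:165]=0;dark[250:]=0;dark[:,312:327][:]=dark[:,312:327];dark[:,:310]=0;dark[:,329:]=0
for row in range(166,250,6):
    xs=np.nonzero(dark[row])[0]; print(row,xs.mean() if len(xs) else None,len(xs))
print('brass',e)
T=onz(c,*e[0],.076); G=onz(c,*g[0],.063); Rr=onz(c,*r[0],.063)
print('T',T,'G',G,'R',Rr)
ct=cam('top'); t=cv2.imread('pics/top0.png')[:,:,::-1].copy()
h=cv2.cvtColor(t,cv2.COLOR_RGB2HSV); mm=cv2.inRange(h,(14,90,60),(30,255,255)); mm[:196]=0;mm[224:]=0;mm[:,:390]=0;mm[:,420:]=0
e2=cv2.fitEllipse(cv2.convexHull(cv2.findNonZero(mm))); print('top brass',e2,onz(ct,*e2[0],.076))
print('tri T',tri(ray(c,*e[0]),ray(ct,*e2[0])),'tri G',tri(ray(c,*g[0]),ray(ct,377.4,199.8)))
tip=onz(c,319,170,.066); print('tip',tip, np.degrees(np.arctan2(*(tip-T)[1::-1])),'green bearing',np.degrees(np.arctan2(*(G-T)[1::-1])),np.linalg.norm((tip-T)[:2]),np.linalg.norm((G-T)[:2]))
E
```

```text
166 None 0
172 318.5 6
178 318.5 6
184 318.5 6
190 318.5 6
196 None 0
202 None 0
208 None 0
214 None 0
220 None 0
226 None 0
232 318.5 8
238 318.0 9
244 317.5 8
brass ((318.0022888183594, 223.9562530517578), (51.128517150878906, 52.27873229980469), 92.75145721435547)
T [ 0.53719122 -0.20480207  0.076     ] G [ 0.55948425 -0.14525261  0.063     ] R [ 0.58435315 -0.24771662  0.063     ]
top brass ((405.892822265625, 208.88699340820312), (18.85842514038086, 20.104887008666992), 77.48766326904297) [ 0.53783623 -0.20801038  0.076     ]
tri T [ 0.53752426 -0.20614582  0.07816034] tri G [ 0.56019295 -0.14681002  0.06973232]
tip [ 0.57928403 -0.18869886  0.066     ] 20.935071562929682 green bearing 69.47602391861116 0.0450679269839602 0.06358551097713407
```

Request:
drive_tool:
  motion:
    - [[12,-43,0],[0,0,0]]
    - [[12,-43,0],[0,0,0]]
    - [[12,-43,0],[0,0,0]]
    - [[12,-43,0],[0,0,0]]
    - [[12,-43,0],[0,0,0]]

```text
time_s: 1.95
position: [0.5118, 0.0131, 0.2227]
tcp_rot: [[0.928, 0.372, 0.0], [0.372, -0.928, -0.0], [0.0, 0.0, -1.0]]
force: [1.1, 0.5, 0.6]
opening: 1.001
grasp_force: 0.0
```

Request:
drive_tool:
  motion:
    - [[12,-43,0],[0,0,0]]
    - [[12,-43,0],[0,0,0]]
    - [[12,-43,0],[0,0,0]]
    - [[12,-43,0],[0,0,0]]
    - [[12,-43,0],[0,0,0]]

```text
time_s: 2.45
position: [0.4875, 0.2351, 0.2227]
tcp_rot: [[0.928, 0.372, 0.0], [0.372, -0.928, -0.0], [0.0, 0.0, -1.0]]
force: [0.5, -0.4, -0.0]
opening: 1.0
grasp_force: 0.0
```

Request:
drive_tool:
  motion:
    - [[0,0,0],[0,0,-0.1]]
    - [[0,0,0],[0,0,-0.1]]
    - [[0,0,0],[0,0,0]]
    - [[0,0,0],[0,0,0]]

```text
time_s: 2.85
position: [0.4877, 0.2339, 0.2225]
tcp_rot: [[0.836, 0.548, -0.0], [0.548, -0.836, -0.0], [-0.0, 0.0, -1.0]]
force: [0.8, 0.2, 0.8]
opening: 1.0
grasp_force: 0.0
```

```bash
python3 - <<'E'
from h import *
st=read_state(); im=capture('wrist'); cv2.imwrite('pics/w2.png',im[:,:,::-1])
np.savez('pics/w2.npz',p=st['position'],R=st['tcp_rot']); print(st['time_s'],st['position'],np.abs(st['qvel']).max())
c=cam('wrist',st); ct=cam('top'); t=cv2.imread('pics/top0.png')[:,:,::-1].copy()
y=blobs(im,(20,130,60),(34,255,255))[0]; b=blobs(im,(105,120,40),(125,255,255),(200,100,450,330))[0]
print(y[0],y[1],b[0],b[1])
E
```

```text
2.85 [0.48774227 0.2339377  0.2225453 ] 0.2963938503542029
[310.64653397 238.77282086] [ 298  208   26   61 1457] [312.93509821 219.25960717] [ 286  198   53   50 1171]
```

View pics/w2.png

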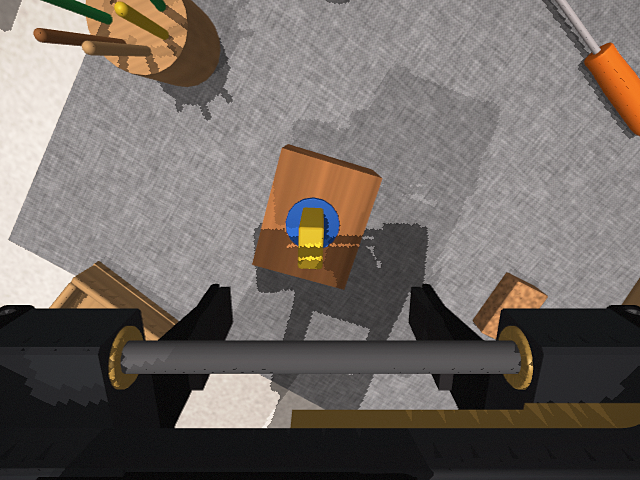

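The wrist view shows the collar circle around (312,224) and the handle from (312,208) to (311,268). The handle is almost aligned with the gripper. I'll fit the collar circle and the yellow faces.

```bash
python3 - <<'E'
from h import *
z=np.load('pics/w2.npz'); c=cam('wrist',dict(position=z['p'],tcp_rot=z['R']))
im=cv2.imread('pics/w2.png')[:,:,::-1].copy()
b=blobs(im,(105,100,30),(125,255,255),(270,180,360,260))[0]; y=blobs(im,(20,120,40),(36,255,255),(280,190,345,290),4)
hull=cv2.convexHull(cv2.findNonZero(b[2].astype(np.uint8))); e=cv2.fitEllipse(hull); (cc,rr)=cv2.minEnclosingCircle(hull); print(e,cc,rr)
ym=sum(k[2] for k in y if k[1][4]>20).astype(np.uint8)
for r in range(206,272,5):
    xs=np.nonzero(ym[r])[0]; print(r,xs.min() if len(xs) else 0,xs.max() if len(xs) else 0, cv2.cvtColor(im,cv2.COLOR_RGB2HSV)[r,311])
C=onz(c,*cc,.071); print('collar',C)
ct=cam('top'); t=cv2.imread('pics/top0.png')[:,:,::-1].copy()
bt=blobs(t,(105,100,40),(125,255,255),(170,205,230,270))[0]; hb=cv2.convexHull(cv2.findNonZero(bt[2].astype(np.uint8))); ctc,_=cv2.minEnclosingCircle(hb)
print('tri collar',tri(ray(c,*cc),ray(ct,*ctc)),onz(ct,*ctc,.071))
for v in (.078,.136): print(v,[proj(c,[*(C[:2]+np.array(d)),v]) for d in ((0,0),)])
E
```

```text
((312.1918029785156, 223.5872802734375), (51.98977279663086, 53.11986541748047), 95.01907348632812) (312.3287048339844, 223.51318359375) 26.71282196044922
206 0 0 [109 191 192]
211 303 322 [ 23 209 123]
216 301 322 [ 24 211 123]
221 300 323 [ 23 204 125]
226 299 323 [ 23 214 117]
231 299 323 [ 24 201 231]
236 298 323 [ 24 200 231]
241 298 322 [ 24 202 231]
246 298 322 [ 29 194 255]
251 298 322 [ 23 213 115]
256 298 322 [ 26 200 255]
261 298 321 [ 23 207 149]
266 298 321 [ 23 198 156]
271 0 0 [ 12 162 115]
collar [0.48417754 0.24182309 0.071     ]
tri collar [0.48440834 0.23993319 0.06700598] [0.48489546 0.23773015 0.071     ]
0.078 [(np.float64(312.1627446459858), np.float64(225.59953156943172))]
0.136 [(np.float64(310.4635174858227), np.float64(246.96115563471292))]
```

Request:
drive_tool:
  motion:
    - [[1.5,-8,20],[0,0,0.025]]
    - [[0,0,30],[0,0,0]]
    - [[0,0,35],[0,0,0]]
    - [[0,0,35],[0,0,0]]
    - [[0,0,17],[0,0,0]]

```text
time_s: 3.4
position: [0.4829, 0.2413, 0.083]
tcp_rot: [[0.849, 0.528, -0.004], [0.528, -0.849, -0.001], [-0.004, -0.001, -1.0]]
force: [-0.2, 1.2, 0.3]
opening: 1.002
grasp_force: 0.0
```

Request:
drive_tool:
  motion:
    - [[0,0,0],[0,0,0]]
    - [[0,0,0],[0,0,0]]
    - [[0,0,0],[0,0,0]]

```text
time_s: 3.7
position: [0.4855, 0.2427, 0.0868]
tcp_rot: [[0.848, 0.53, 0.003], [0.53, -0.848, 0.001], [0.003, 0.001, -1.0]]
force: [-0.4, -0.2, 0.1]
opening: 1.0
grasp_force: 0.0
```

Request:
drive_tool:
  motion:
    - [[0,0,0],[0,0,0]]
    - [[0,0,0],[0,0,0]]
    - [[0,0,0],[0,0,0]]
    - [[0,0,0],[0,0,0]]
    - [[0,0,0],[0,0,0]]
  gripper: 0

```text
time_s: 4.2
position: [0.4843, 0.2427, 0.0857]
tcp_rot: [[0.847, 0.531, 0.0], [0.531, -0.847, 0.0], [0.0, 0.0, -1.0]]
force: [0.1, 0.1, -0.0]
opening: 0.63
grasp_force: 0.0
```

Request:
drive_tool:
  motion:
    - [[0,0,0],[0,0,0]]
    - [[0,0,0],[0,0,0]]
    - [[0,0,0],[0,0,0]]
    - [[0,0,0],[0,0,0]]
    - [[0,0,0],[0,0,0]]

```text
time_s: 4.7
position: [0.4843, 0.2426, 0.0855]
tcp_rot: [[0.847, 0.531, 0.0], [0.531, -0.847, -0.0], [0.0, 0.0, -1.0]]
force: [0.2, -0.6, 1.0]
opening: 0.204
grasp_force: 30.0
```

Request:
drive_tool:
  motion:
    - [[0,0,-15],[0,0,0]]
    - [[0,0,-25],[0,0,0]]
    - [[0,0,-30],[0,0,0]]
    - [[0,0,-30],[0,0,0]]
    - [[0,0,0],[0,0,0]]

```text
time_s: 5.2
position: [0.487, 0.2436, 0.1894]
tcp_rot: [[0.847, 0.531, 0.009], [0.531, -0.847, 0.002], [0.009, 0.003, -1.0]]
force: [1.0, 0.4, 0.2]
opening: 0.202
grasp_force: 30.0
```

Request:
drive_tool:
  motion:
    - [[-8,17,0],[0,0,0]]
    - [[-24,51,0],[0,0,0]]

```text
out of range
```

Request:
drive_tool:
  motion:
    - [[-16,34,0],[0,0,0]]
    - [[-16,34,0],[0,0,0]]
    - [[-16,34,0],[0,0,0]]
    - [[-16,34,0],[0,0,0]]
    - [[-16,34,0],[0,0,0]]

```text
time_s: 5.7
position: [0.5059, 0.0548, 0.1844]
tcp_rot: [[0.847, 0.531, -0.002], [0.531, -0.847, 0.0], [-0.002, -0.001, -1.0]]
force: [0.9, -0.5, -0.8]
opening: 0.203
grasp_force: 30.0
```

Request:
drive_tool:
  motion:
    - [[-16,34,0],[0,0,0]]
    - [[-16,34,0],[0,0,0]]
    - [[-16,34,0],[0,0,0]]
    - [[-16,34,0],[0,0,0]]
    - [[-16,34,0],[0,0,0]]

```text
time_s: 6.2
position: [0.5284, -0.1316, 0.1843]
tcp_rot: [[0.848, 0.531, -0.002], [0.531, -0.848, 0.001], [-0.001, -0.002, -1.0]]
force: [0.5, 0.1, -0.9]
opening: 0.207
grasp_force: 30.0
```

Request:
drive_tool:
  motion:
    - [[-16,34,0],[0,0,0]]
    - [[-16,34,0],[0,0,0]]
    - [[0,0,0],[0,0,0.09]]
    - [[0,0,0],[0,0,0.09]]
    - [[0,0,0],[0,0,0]]

```text
time_s: 6.7
position: [0.5373, -0.2051, 0.1841]
tcp_rot: [[0.929, 0.37, -0.002], [0.37, -0.929, 0.002], [-0.002, -0.002, -1.0]]
force: [0.1, -0.3, -0.4]
opening: 0.205
grasp_force: 30.0
```

Request:
drive_tool:
  motion:
    - [[0,0,0],[0,0,0]]
    - [[0,0,0],[0,0,0]]
    - [[0,0,0],[0,0,0]]

```text
time_s: 7.0
position: [0.5381, -0.2046, 0.1854]
tcp_rot: [[0.928, 0.372, -0.0], [0.372, -0.928, 0.0], [-0.0, -0.0, -1.0]]
force: [-0.6, -0.2, -0.8]
opening: 0.203
grasp_force: 30.0
```

```bash
python3 - <<'E'
from h import *
st=read_state(); im=capture('wrist'); cv2.imwrite('pics/w3.png',im[:,:,::-1])
np.savez('pics/w3.npz',p=st['position'],R=st['tcp_rot']); print(st['time_s'],st['position'],np.abs(st['qvel']).max())
s=capture('side'); cv2.imwrite('pics/s3.png',s[:,:,::-1])
a=cv2.resize(im[60:360,200:440],None,fx=2,fy=2,interpolation=cv2.INTER_CUBIC)
b=cv2.resize(s[140:240,260:340],None,fx=4,fy=6,interpolation=cv2.INTER_CUBIC)
cv2.imwrite('pics/c3.png',np.hstack([a,b])[:,:,::-1])
E
```

```text
7.0 [ 0.53813776 -0.20459328  0.18537684] 0.3479163810048428
```

View pics/c3.png

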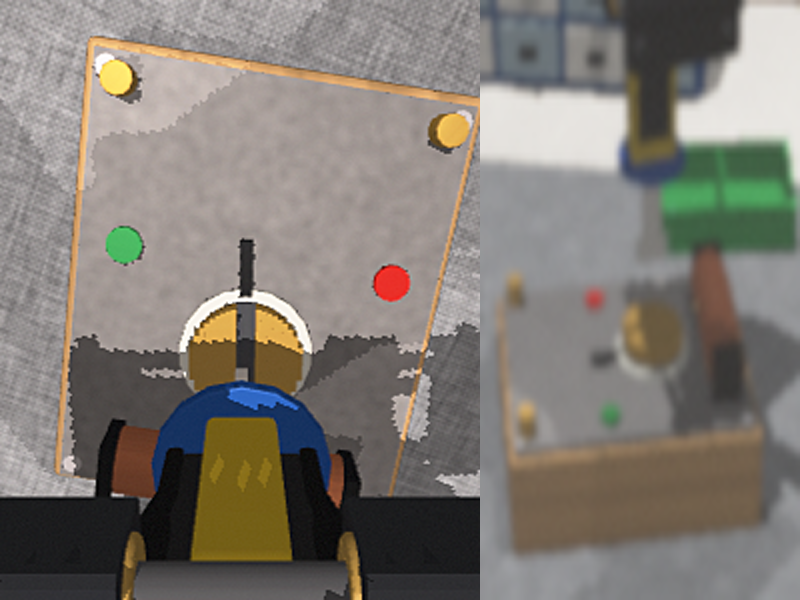

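The tool hangs straight in the grip. The collar spans crop columns 152–330 (centre near 320.5 in the full image), and the slot and pointer sit at about crop column 246 (323 in full). That puts the slot about 2 mm along tool +y. I'll compute both offsets.

```bash
python3 - <<'E'
from h import *
z=np.load('pics/w3.npz'); p=z['p'];R=z['R']; c=cam('wrist',dict(position=p,tcp_rot=R))
im=cv2.imread('pics/w3.png')[:,:,::-1].copy()
b=blobs(im,(105,100,30),(125,255,255),(260,230,380,330))[0]; print('collar bbox',b[1])
g=cv2.cvtColor(im,cv2.COLOR_RGB2GRAY)
for r in (182,188,194,200,215,220,225,230,235): print(r,g[r,310:337])
loc=lambda P:(R.T@(np.array(P)-p)*1000).round(1)
# white base: top edge & sides
hsv=cv2.cvtColor(im,cv2.COLOR_RGB2HSV); m=cv2.inRange(hsv,(0,0,225),(180,60,255)); m[:200]=0;m[240:]=0;m[:,:285]=0;m[:,365:]=0
pts=cv2.findNonZero(m).reshape(-1,2); print('white',pts.min(0),pts.max(0))
# predicted collar outline from TCP
for zc in (.165,.171):
  q=np.array([proj(c,p+R@np.array([.024*np.cos(a),.024*np.sin(a),0])+[0,0,zc-p[2]]) for a in np.linspace(0,6.28,90)]); print('pred collar',q.min(0),q.max(0))
# base top edge point -> local x at z .066?? base far edge
u,v=pts[pts[:,1].argmin()]; print('far edge base',u,v,loc(onz(c,u,v,.062)),loc(onz(c,u,v,.066)))
G=onz(c,*blobs(im,(45,110,60),(85,255,255),(240,150,290,215))[0][0],.063); print('green',loc(G), 'tip', loc(onz(c,323,179.5,.066)))
E
```

```text
collar bbox [ 276  250   90   56 1847]
182 [161 163 162 163 162 159 158 157 161 148  41  45  49  47  48  42  46 105
 165 157 154 151 148 148 149 151 152]
188 [158 156 158 157 158 159 158 157 158 150  37  41  49  46  45  45  51  96
 164 152 150 151 152 154 155 155 154]
194 [154 154 155 156 155 156 155 153 159 152  38  42  46  45  44  43  96 170
 157 158 158 159 161 160 159 156 156]
200 [151 151 152 153 156 154 157 158 166 157  33  43  45  49  45  41  85 167
 162 157 154 154 153 154 157 157 155]
215 [ 92  91 100 125 128 161 202 194 109  87  89  89  89  90  90  87  84 109
 184 201 187 106 112 109  88  86  80]
220 [182 181 182 182 181 183 187 182  67  48  91  89  91  90  88  85  83 104
 173 181 158 183 182 182 182 182 182]
225 [180 179 182 180 180 181 186 178  55  45  90  86  91  91  91  87  81 101
 172 183 182 181 180 180 180 182 181]
230 [194 177  72  73  71 107 198 185  63  31  38  42  42  42  42  35  37  50
 114 195 187 185 190 175  62 105 191]
235 [88 88 90 89 89 89 91 88 50 42 41 43 44 44 46 41 44 62 94 89 89 90 90 88
 87 88 91]
white [290 205] [355 236]
pred collar [279.21792135 245.52353659] [367.63683276 326.46220159]
pred collar [278.00546346 249.23725628] [369.0276852  332.20317072]
far edge base 318 205 [ 23.6  -3.5 123.4] [ 24.5  -3.5 119.4]
green [ 42.  -47.1 122.4] tip [ 44.3   0.3 119.4]
```

Request:
drive_tool:
  motion:
    - [[-1.5,1.7,10],[0,0,0]]
    - [[0,0,15],[0,0,0]]
    - [[0,0,9],[0,0,0]]
    - [[0,0,0],[0,0,0]]
    - [[0,0,0],[0,0,0]]

```text
time_s: 7.6
position: [0.5374, -0.2072, 0.1512]
tcp_rot: [[0.929, 0.371, -0.0], [0.371, -0.929, 0.0], [-0.0, -0.0, -1.0]]
force: [-0.1, -0.4, -0.5]
opening: 0.204
grasp_force: 30.0
```

Request:
drive_tool:
  motion:
    - [[0,0,2],[0,0,0]]
    - [[0,0,2],[0,0,0]]
    - [[0,0,0],[0,0,0]]

```text
time_s: 7.9
position: [0.5375, -0.2071, 0.1476]
tcp_rot: [[0.929, 0.371, 0.0], [0.371, -0.929, -0.0], [0.0, 0.0, -1.0]]
force: [-0.0, -1.0, -0.2]
opening: 0.205
grasp_force: 30.0
```

Request:
drive_tool:
  motion:
    - [[0,0,2],[0,0,0]]
    - [[0,0,2],[0,0,0]]
    - [[0,0,0],[0,0,0]]

```text
time_s: 8.2
position: [0.5372, -0.207, 0.1433]
tcp_rot: [[0.929, 0.371, -0.0], [0.371, -0.929, 0.0], [-0.0, -0.0, -1.0]]
force: [-0.3, -0.3, -1.2]
opening: 0.201
grasp_force: 30.0
```

Request:
drive_tool:
  motion:
    - [[0,0,2],[0,0,0]]
    - [[0,0,1],[0,0,0]]
    - [[0,0,0],[0,0,0]]

```text
time_s: 8.5
position: [0.5373, -0.2071, 0.1403]
tcp_rot: [[0.929, 0.371, -0.0], [0.371, -0.929, 0.0], [-0.0, -0.0, -1.0]]
force: [-0.2, 0.5, -0.8]
opening: 0.208
grasp_force: 30.0
```

```bash
python3 - <<'E'
from h import *
st=read_state(); im=capture('wrist'); print(st['time_s'],st['position'],st['force'],st['moment'])
np.savez('pics/w4.npz',p=st['position'],R=st['tcp_rot']); cv2.imwrite('pics/w4.png',im[:,:,::-1])
cv2.imwrite('pics/c4.png',cv2.resize(im[100:300,200:440],None,fx=3,fy=3,interpolation=cv2.INTER_CUBIC)[:,:,::-1])
E
```

```text
8.5 [ 0.53730584 -0.20707069  0.14031428] [-0.15008018  0.5037947  -0.84603969] [ 0.04123615  0.01541442 -0.00821363]
```

View pics/c4.png

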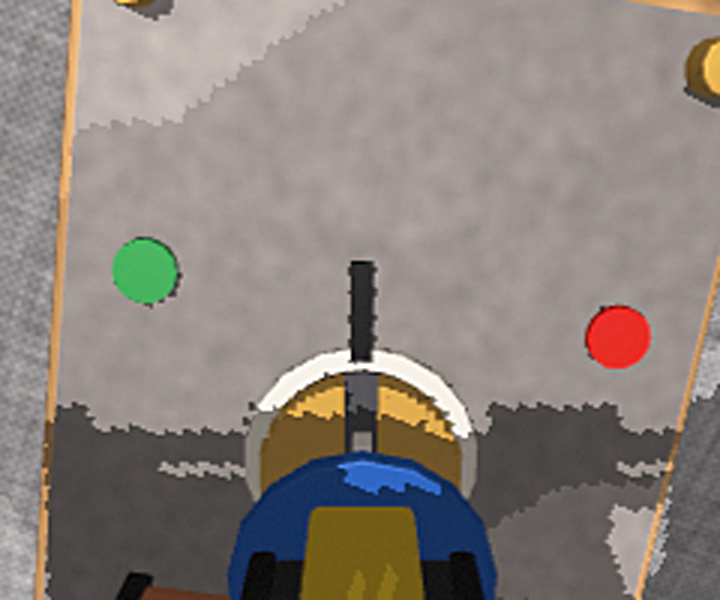

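The blade is in the slot, visible at crop (362,440) with no contact force. Now I'll turn counter-clockwise, then check.

Request:
drive_tool:
  motion:
    - [[0,0,0],[0,0,-0.08]]
    - [[0,0,0],[0,0,-0.08]]
    - [[0,0,0],[0,0,-0.08]]
    - [[0,0,0],[0,0,-0.08]]
    - [[0,0,0],[0,0,-0.08]]

```text
time_s: 9.05
position: [0.5368, -0.2064, 0.1405]
tcp_rot: [[0.709, 0.705, -0.001], [0.705, -0.709, 0.002], [0.0, -0.002, -1.0]]
force: [-0.6, 1.5, 0.3]
opening: 0.206
grasp_force: 30.0
```

Request:
drive_tool:
  motion:
    - [[0,0,0],[0,0,-0.08]]
    - [[0,0,0],[0,0,-0.08]]
    - [[0,0,0],[0,0,-0.08]]
    - [[0,0,0],[0,0,-0.08]]
    - [[0,0,0],[0,0,-0.08]]

```text
time_s: 9.55
position: [0.5365, -0.2063, 0.1405]
tcp_rot: [[0.378, 0.926, -0.002], [0.926, -0.378, 0.002], [0.001, -0.003, -1.0]]
force: [-0.4, 0.6, 0.3]
opening: 0.209
grasp_force: 30.0
```

Request:
drive_tool:
  motion:
    - [[0,0,0],[0,0,0]]
    - [[0,0,0],[0,0,0]]
    - [[0,0,0],[0,0,0]]

```text
time_s: 9.85
position: [0.5366, -0.2064, 0.1404]
tcp_rot: [[0.382, 0.924, -0.002], [0.924, -0.382, 0.001], [0.001, -0.002, -1.0]]
force: [-2.6, 1.7, 1.2]
opening: 0.206
grasp_force: 30.0
```

```bash
cat > ptr.py <<'E'
from h import *
import sys
def ptr(name):
    st=read_state(); im=capture('wrist'); print(st['time_s'],st['position'],st['force'],st['moment'])
    p=st['position'];R=st['tcp_rot'];np.savez(f'pics/{name}.npz',p=p,R=R); cv2.imwrite(f'pics/{name}.png',im[:,:,::-1])
    c=cam('wrist',st)
    g=blobs(im,(45,110,40),(85,255,255),(180,100,460,300))[0]; G=onz(c,*g[0],.063)
    return st,im,c,G,g
E
python3 - <<'E'
from ptr import *
st,im,c,G,g=ptr('w5'); print('G',G,g[0])
cv2.imwrite('pics/c5.png',cv2.resize(im[100:300,200:440],None,fx=3,fy=3,interpolation=cv2.INTER_CUBIC)[:,:,::-1])
E
```

```text
9.85 [ 0.53658358 -0.20641955  0.14040802] [-2.60867431  1.72491249  1.16268572] [ 0.50704505  0.55049152 -0.04370502]
G [ 0.55936422 -0.14503797  0.063     ] [318.01061008 157.41114058]
```

View pics/c5.png

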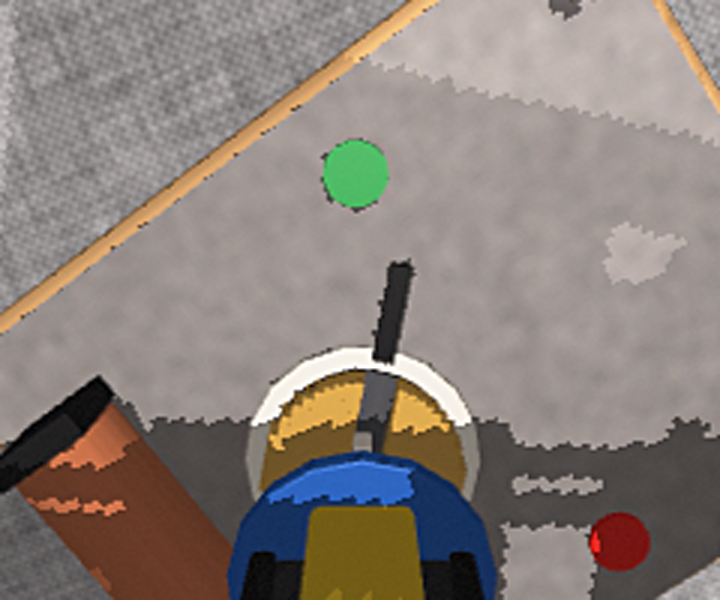

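The pointer runs from about crop (400,265) to (383,355), with green at (355,174), so it's still short of the mark. I'll work out the angle to go from the pointer line and the axis.

```bash
cat >> ptr.py <<'E'
def line(name,box,z):
    d=np.load(f'pics/{name}.npz'); c=cam('wrist',dict(position=d['p'],tcp_rot=d['R']))
    im=cv2.imread(f'pics/{name}.png'); g=cv2.cvtColor(im,cv2.COLOR_BGR2GRAY); m=np.zeros_like(g); x0,y0,x1,y1=box
    m[y0:y1,x0:x1]=(g[y0:y1,x0:x1]<65)*255
    N,l,s,_=cv2.connectedComponentsWithStats(m); i=1+s[1:,4].argmax()
    px=cv2.findNonZero((l==i).astype(np.uint8)).reshape(-1,2).astype(float)
    W=np.array([onz(c,*q,z)[:2] for q in px]); v=cv2.fitLine(W.astype(np.float32),cv2.DIST_L2,0,0,0).ravel().astype(float)
    gr=blobs(im[:,:,::-1].copy(),(45,110,40),(85,255,255),(180,100,460,300))[0][0]; G=onz(c,*gr,.063)[:2]
    n=v[:2]; o=v[2:]; n=n if n@(o-d['p'][:2])>0 else -n
    print(name,s[i],'len',np.ptp((W-o)@n),'c',o,'yaw',np.degrees(np.arctan2(n[1],n[0])),'G',G,'tcp',d['p'][:2]); return o,n,G,(o+n*((W-o)@n).max())
E
python3 - <<'E'
from ptr import *
for z in (.062,.066):
    a=line('w4',(310,180,336,217),z); b=line('w5',(318,180,345,217),z)
    ax=np.linalg.solve(np.array([a[1],-b[1]]).T,b[0]-a[0]); A=a[0]+a[1]*ax[0]
    print(z,'axis from lines',A,'tip dist',np.linalg.norm(a[3]-A))
    for nm,C in (('lines',A),('tip46',((a[3]-.046*a[1])+(b[3]-.046*b[1]))/2)):
        G=b[2]-C; print(nm,C,'green bearing',np.degrees(np.arctan2(G[1],G[0])),np.linalg.norm(G))
E
```

```text
w4 [316 187   9  30 226] len 0.019541760916349665 c [ 0.57097048 -0.19260973] yaw 21.617572359875133 G [ 0.56091516 -0.14578611] tcp [ 0.53730584 -0.20707069]
w5 [324 187  14  30 224] len 0.02043418622595745 c [ 0.55590636 -0.17481203] yaw 56.17051453796381 G [ 0.55936422 -0.14503797] tcp [ 0.53658358 -0.20641955]
0.062 axis from lines [ 0.53421761 -0.20717426] tip dist 0.0492161508182444
lines [ 0.53421761 -0.20717426] green bearing 67.9667787936706 0.06703185704798574
tip46 [ 0.53657862 -0.20528958] green bearing 69.28468523907175 0.06441614432430798
w4 [316 187   9  30 226] len 0.01921730087226445 c [ 0.57172793 -0.19231011] yaw 21.617025070340794 G [ 0.56091516 -0.14578611] tcp [ 0.53730584 -0.20707069]
w5 [324 187  14  30 224] len 0.02009503704609758 c [ 0.55612087 -0.17402193] yaw 56.17230850162219 G [ 0.55936422 -0.14503797] tcp [ 0.53658358 -0.20641955]
0.066 axis from lines [ 0.53379064 -0.20734359] tip dist 0.050329297498704934
lines [ 0.53379064 -0.20734359] green bearing 67.68411297623875 0.06734981780094264
tip46 [ 0.5369434  -0.20484447] green bearing 69.44951059898865 0.06387104066838797
```

Request:
drive_tool:
  motion:
    - [[0,0,0],[0,0,-0.07]]
    - [[0,0,0],[0,0,-0.07]]
    - [[0,0,0],[0,0,-0.06]]
    - [[0,0,0],[0,0,0]]
    - [[0,0,0],[0,0,0]]

```text
time_s: 10.4
position: [0.5365, -0.2066, 0.1403]
tcp_rot: [[0.191, 0.982, -0.002], [0.982, -0.191, 0.001], [0.001, -0.002, -1.0]]
force: [-3.4, 2.6, 1.3]
opening: 0.204
grasp_force: 30.0
```

```bash
python3 - <<'E'
from ptr import *
ptr('w6')
o,n,G,t=line('w6',(310,170,350,217),.064)
d=G-o; print('bearing pointer-centre->green',np.degrees(np.arctan2(d[1],d[0])),'perp miss mm',1000*(n[0]*d[1]-n[1]*d[0]))
A=t-.046*n; d=G-A; print('from axis',A,np.degrees(np.arctan2(d[1],d[0])))
E
```

```text
10.4 [ 0.5364906  -0.20655207  0.14034373] [-3.40615066  2.64983412  1.34824091] [ 0.59055212  0.80246753 -0.0453233 ]
w6 [324 187  14  30 231] len 0.020245833084668825 c [ 0.54944235 -0.17117663] yaw 67.91431218949205 G [ 0.55934848 -0.14506993] tcp [ 0.5364906  -0.20655207]
bearing pointer-centre->green 69.22086309541434 perp miss mm 0.6366889270379584
from axis [ 0.53592056 -0.20450065] 68.48537032221081
```

Request:
drive_tool:
  motion:
    - [[0,0,0],[0,0,-0.012]]
    - [[0,0,0],[0,0,0]]
    - [[0,0,0],[0,0,0]]
    - [[0,0,0],[0,0,0]]

```text
time_s: 10.85
position: [0.5365, -0.2066, 0.1403]
tcp_rot: [[0.178, 0.984, -0.002], [0.984, -0.178, 0.001], [0.001, -0.002, -1.0]]
force: [-4.6, 4.0, 2.2]
opening: 0.207
grasp_force: 30.0
```

Request:
drive_tool:
  motion:
    - [[0,0,0],[0,0,0.06]]
    - [[0,0,0],[0,0,0.06]]
    - [[0,0,0],[0,0,0]]
    - [[0,0,0],[0,0,0]]

```text
time_s: 11.25
position: [0.5375, -0.2069, 0.1403]
tcp_rot: [[0.294, 0.956, -0.0], [0.956, -0.294, 0.0], [0.0, -0.0, -1.0]]
force: [-2.5, 2.7, -1.2]
opening: 0.205
grasp_force: 30.0
```

```bash
python3 - <<'E'
from ptr import *
_,im,_,_,_=ptr('w7')
o,n,G,t=line('w7',(310,170,350,217),.064)
d=G-o; print('perp miss mm',1000*(n[0]*d[1]-n[1]*d[0]))
A=t-.046*n; d=G-A; print('from axis',A,np.degrees(np.arctan2(d[1],d[0])))
cv2.imwrite('pics/c7.png',cv2.resize(im[100:300,200:440],None,fx=3,fy=3,interpolation=cv2.INTER_CUBIC)[:,:,::-1])
E
```

```text
11.25 [ 0.53747431 -0.20692287  0.14029126] [-2.53467957  2.68249114 -1.23071851] [ 0.6918453   0.46112882 -0.0061682 ]
w7 [317 185  11  32 226] len 0.02066685010990682 c [ 0.54907769 -0.17118895] yaw 69.22594748976681 G [ 0.55931837 -0.14508511] tcp [ 0.53747431 -0.20692287]
perp miss mm -0.31629763466948024
from axis [ 0.53644144 -0.20449954] 68.9412988363361
```

View pics/c7.png

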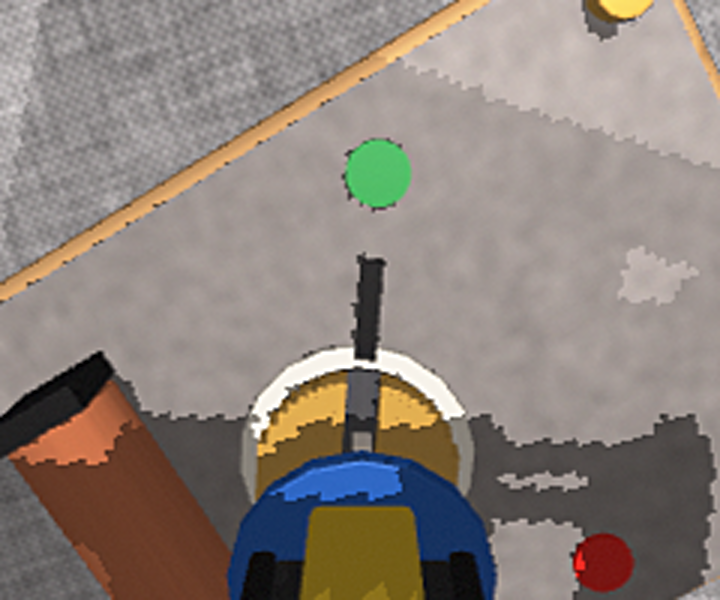

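The pointer now lines up with green: pointer at crop (370,260)–(366,358), green at (379,174), and the computed error is about 0.3°. I'll lift straight out.

Request:
drive_tool:
  motion:
    - [[0,0,-5],[0,0,0]]
    - [[0,0,-8],[0,0,0]]
    - [[0,0,-12],[0,0,0]]
    - [[0,0,-20],[0,0,0]]
    - [[0,0,0],[0,0,0]]

```text
time_s: 11.8
position: [0.5406, -0.2092, 0.1896]
tcp_rot: [[0.294, 0.956, 0.009], [0.956, -0.294, -0.006], [-0.003, 0.01, -1.0]]
force: [1.0, -0.2, -0.9]
opening: 0.203
grasp_force: 30.0
```

Request:
drive_tool:
  motion:
    - [[0,0,0],[0,0,0]]
    - [[0,0,0],[0,0,0]]
    - [[0,0,0],[0,0,0]]

```text
time_s: 12.1
position: [0.537, -0.2069, 0.1848]
tcp_rot: [[0.295, 0.956, -0.001], [0.956, -0.295, 0.001], [0.0, -0.001, -1.0]]
force: [0.2, -0.2, -0.6]
opening: 0.204
grasp_force: 30.0
```

```bash
python3 - <<'E'
from ptr import *
_,im,_,_,_=ptr('w8')
o,n,G,t=line('w8',(300,160,350,210),.064)
d=G-o; print('perp miss mm',1000*(n[0]*d[1]-n[1]*d[0]))
A=t-.046*n; d=G-A; print('from axis',A,np.degrees(np.arctan2(d[1],d[0])))
b=blobs(im,(105,100,30),(125,255,255),(240,220,400,340))[0]; print('collar bbox',b[1],'ref 276 250 90 56')
y=blobs(im,(20,120,40),(36,255,255),(270,250,370,350))[0]; print('handle',y[1])
im3=cv2.imread('pics/w3.png')[:,:,::-1].copy(); print('ref',blobs(im3,(20,120,40),(36,255,255),(270,250,370,350))[0][1])
E
```

```text
12.1 [ 0.53704574 -0.20692942  0.18483925] [ 0.18371207 -0.15700684 -0.58149973] [ 0.00691053 -0.11176008  0.05233311]
w8 [319 176   8  29 171] len 0.02170983470532034 c [ 0.54889953 -0.17179601] yaw 68.85012284231325 G [ 0.5593926  -0.14507658] tcp [ 0.53704574 -0.20692942]
perp miss mm -0.14564746731698594
from axis [ 0.53615714 -0.20473329] 68.71977703497394
collar bbox [ 276  250   89   56 1828] ref 276 250 90 56
handle [ 295  269   51   72 3107]
ref [ 295  269   51   72 3109]
```

The screw stayed put (error about 0.1°) and the tool hasn't slipped in the grip. I'll turn back to the pick-up yaw and return.

Request:
drive_tool:
  motion:
    - [[0,0,0],[0,0,0.14]]
    - [[0,0,0],[0,0,0.14]]
    - [[0,0,0],[0,0,0.14]]
    - [[0,0,0],[0,0,0.14]]
    - [[0,0,0],[0,0,0.14]]

```text
time_s: 12.65
position: [0.5372, -0.207, 0.1849]
tcp_rot: [[0.844, 0.536, -0.001], [0.536, -0.844, 0.001], [-0.001, -0.001, -1.0]]
force: [0.6, -0.5, -0.8]
opening: 0.204
grasp_force: 30.0
```

Request:
drive_tool:
  motion:
    - [[0,0,0],[0,0,0.01]]
    - [[0,0,0],[0,0,0]]
    - [[0,0,0],[0,0,0]]

```text
time_s: 12.95
position: [0.5373, -0.2071, 0.1853]
tcp_rot: [[0.845, 0.534, -0.0], [0.534, -0.845, 0.0], [-0.0, -0.0, -1.0]]
force: [-0.1, 0.1, -0.4]
opening: 0.205
grasp_force: 30.0
```

Request:
drive_tool:
  motion:
    - [[16.3,-34,0],[0,0,0]]
    - [[16.3,-34,0],[0,0,0]]
    - [[16.3,-34,0],[0,0,0]]
    - [[16.3,-34,0],[0,0,0]]
    - [[16.3,-34,0],[0,0,0]]

```text
time_s: 13.45
position: [0.5156, -0.0186, 0.1856]
tcp_rot: [[0.846, 0.534, 0.0], [0.534, -0.846, -0.0], [0.0, 0.0, -1.0]]
force: [1.3, 0.4, -0.2]
opening: 0.204
grasp_force: 30.0
```

Request:
drive_tool:
  motion:
    - [[16.3,-34,0],[0,0,0]]
    - [[16.3,-34,0],[0,0,0]]
    - [[16.3,-34,0],[0,0,0]]
    - [[16.3,-34,0],[0,0,0]]
    - [[16.3,-34,0],[0,0,0]]

```text
time_s: 13.95
position: [0.494, 0.1689, 0.1857]
tcp_rot: [[0.845, 0.534, 0.0], [0.534, -0.845, 0.0], [0.0, 0.0, -1.0]]
force: [1.1, -0.1, -1.0]
opening: 0.207
grasp_force: 30.0
```

Request:
drive_tool:
  motion:
    - [[16.3,-34,0],[0,0,0]]
    - [[16.3,-34,0],[0,0,0]]
    - [[0,0,0],[0,0,0]]
    - [[0,0,0],[0,0,0]]
    - [[0,0,0],[0,0,0]]

```text
time_s: 14.45
position: [0.4856, 0.2415, 0.1855]
tcp_rot: [[0.846, 0.533, -0.0], [0.533, -0.846, -0.001], [-0.001, 0.0, -1.0]]
force: [-0.5, -0.4, -0.4]
opening: 0.204
grasp_force: 30.0
```

Request:
drive_tool:
  motion:
    - [[-0.5,-1.6,15],[0,0,0]]
    - [[0,0,20],[0,0,0]]
    - [[0,0,10],[0,0,0]]
    - [[0,0,8],[0,0,0]]
    - [[0,0,7],[0,0,0]]

```text
time_s: 14.95
position: [0.4848, 0.2428, 0.1252]
tcp_rot: [[0.847, 0.532, 0.0], [0.532, -0.847, 0.0], [0.0, 0.0, -1.0]]
force: [0.6, 0.5, -0.7]
opening: 0.202
grasp_force: 30.0
```

Request:
drive_tool:
  motion:
    - [[0,0,10],[0,0,0]]
    - [[0,0,12],[0,0,0]]
    - [[0,0,8],[0,0,0]]
    - [[0,0,5],[0,0,0]]
    - [[0,0,0],[0,0,0]]

```text
time_s: 15.45
position: [0.4838, 0.2433, 0.0897]
tcp_rot: [[0.846, 0.533, -0.002], [0.533, -0.846, -0.0], [-0.002, -0.001, -1.0]]
force: [0.1, 0.0, -0.1]
opening: 0.204
grasp_force: 30.0
```

Request:
drive_tool:
  motion:
    - [[0,0,2],[0,0,0]]
    - [[0,0,2],[0,0,0]]
    - [[0,0,0],[0,0,0]]
    - [[0,0,0],[0,0,0]]

```text
time_s: 15.85
position: [0.4845, 0.2435, 0.0868]
tcp_rot: [[0.846, 0.533, 0.0], [0.533, -0.846, 0.0], [0.0, 0.0, -1.0]]
force: [0.1, 0.2, -0.3]
opening: 0.205
grasp_force: 30.0
```

Request:
drive_tool:
  motion:
    - [[0,0,1.3],[0,0,0]]
    - [[0,0,0],[0,0,0]]
    - [[0,0,0],[0,0,0]]

```text
time_s: 16.15
position: [0.4847, 0.2435, 0.0855]
tcp_rot: [[0.846, 0.533, 0.001], [0.533, -0.846, 0.0], [0.001, 0.0, -1.0]]
force: [1.0, -0.2, 2.0]
opening: 0.207
grasp_force: 30.0
```

Request:
drive_tool:
  motion:
    - [[0,0,0],[0,0,0]]
    - [[0,0,0],[0,0,0]]
    - [[0,0,0],[0,0,0]]
    - [[0,0,0],[0,0,0]]
    - [[0,0,0],[0,0,0]]
  gripper: 0.6

```text
time_s: 16.65
position: [0.4843, 0.2434, 0.0852]
tcp_rot: [[0.846, 0.533, -0.0], [0.533, -0.846, -0.0], [-0.0, -0.0, -1.0]]
force: [0.1, 0.5, -0.1]
opening: 0.551
grasp_force: 0.0
```

Request:
drive_tool:
  motion:
    - [[0,0,0],[0,0,0]]
    - [[0,0,0],[0,0,0]]
    - [[0,0,-5],[0,0,0]]
    - [[0,0,-15],[0,0,0]]
    - [[0,0,-30],[0,0,0]]

```text
time_s: 17.15
position: [0.4827, 0.2429, 0.1342]
tcp_rot: [[0.846, 0.533, -0.005], [0.533, -0.846, -0.001], [-0.005, -0.002, -1.0]]
force: [-0.3, -0.2, 0.1]
opening: 0.599
grasp_force: 0.0
```

Request:
drive_tool:
  motion:
    - [[0,0,-40],[0,0,0]]
    - [[0,0,-40],[0,0,0]]
    - [[0,0,-10],[0,0,0]]
    - [[0,0,0],[0,0,0]]
    - [[0,0,0],[0,0,0]]

```text
time_s: 17.65
position: [0.4834, 0.2431, 0.2244]
tcp_rot: [[0.846, 0.533, -0.002], [0.533, -0.846, -0.001], [-0.002, -0.001, -1.0]]
force: [0.4, 0.2, 1.1]
opening: 0.6
grasp_force: 0.0
```

```bash
python3 - <<'E'
from h import *
w=capture('wrist'); s=capture('side'); st=read_state(); print(st['time_s'],st['position'],st['force'],st['opening'])
a=cv2.resize(w[130:300,240:400],(480,510)); b=cv2.resize(s[265:350,270:340],(320,510),interpolation=cv2.INTER_CUBIC)
cv2.imwrite('pics/c9.png',np.hstack([a,b])[:,:,::-1])
E
```

```text
17.75 [0.48296435 0.24304218 0.22339239] [-0.02323393  0.40459541  0.430287  ] 0.5995891602595865
```

View pics/c9.png

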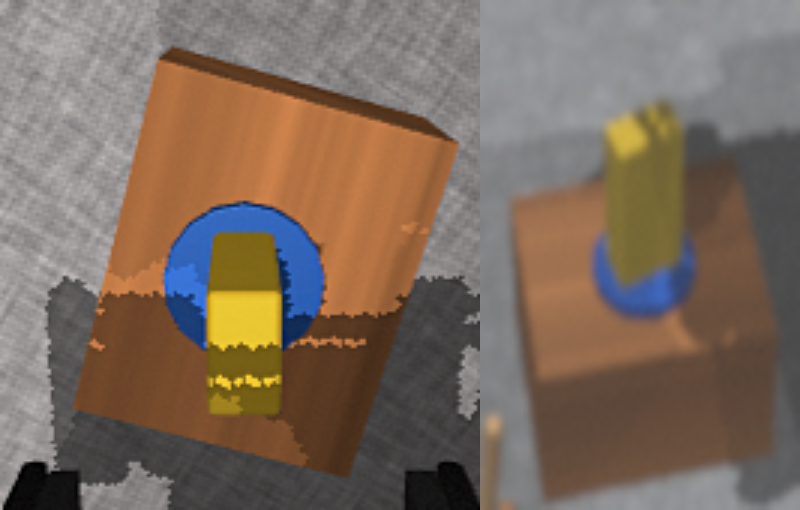

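The tool stands upright in the stand with its collar (245,275) flat on top, and the gripper is clear. I'm handing in.

```bash
python3 -c "from rig import hand_in; print(hand_in())"
```

```text
the job is handed in; nothing more can be done
None
```

Job handed in at about 18 s: the pointer is on the green mark (measured error about 0.1°), and the tool is back upright in its stand with the collar flat on top and the gripper clear.

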